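# Set the mould-slide fence with the screw play taken out, then seat the mould

### The job

With the crank, wind the fence of the mould slide back until its pointer is clearly past the index mark (by at least 3 mm), then wind it forward again so that it comes to rest on the mark with the screw's play taken out, ready to back up a push. Let go of the crank and, without touching the fence with the robot, slide the plaster mould along the bed squarely home against the fence and lean it there for a moment with a firm but gentle push (about 12 N more than it takes to slide it, never over 20 N: plaster chips); the fence must stay on the mark, and leave the other things on the table alone.

Things in the scene. Friction and masses are not known exactly. Their poses are not given: they have to be found in the camera images.
- slide: Fixed grey mould slide on the table, 345 mm long (y), 150 mm wide (x). Origin: centre of the underside. y along the screw to the crank end, z up, x to the side with the graduated rail. Its flat aluminium bed, 130 mm wide, top 100 mm above the table, runs from y = -150 to 150 mm with a 22 mm slot along the middle showing the screw; end blocks of about the same height close it.
- crank_axis (a point): Point on the screw's axis (70 mm above the table), in the plane through the middle of the crank's handle, 242 mm along y from the slide's origin; axes as the slide's. The handle's middle circles this point at 30 mm radius, in the slide's x-z plane.
- handle (a point): Middle of the crank's black handle, a freely spinning sleeve 14 mm thick, 56 mm long, lying along the slide's y; near the top of its circle at the start. The crank arm (9 mm thick, 20 mm hub) is centred 37 mm to its -y, the slide's end face 67 mm. Pinched from above across x it can be led right round with the hand's orientation kept; at its lowest it is 40 mm above the table.
- crank (a joint): Crank angle, rad, 0 with the handle at the top. It grows counter-clockwise as seen from the crank end (from the top first towards the slide's +x) and then winds the brass nut, and through it the fence, to +y, towards the crank: 16 mm per turn. Turning takes 3 to 4 N at the handle; the crank stays where it is left.
- nut_top (a point): Top centre of the brass nut (24 x 30 mm), seen from above in the window behind the fence plate; the screw moves it. It moves the fence through 3.6 mm of play: its centre stands 29.2 mm in +y of the fence's face when it pushes the fence to -y (play taken out against the mould's push), 32.8 mm when it drags the fence to +y; at the start in between. Axes as the slide's.
- fence: Aluminium fence, a plate 110 mm wide (x), 45 mm high, sliding along the bed, with a frame behind it round the nut. Origin: on the bed at the middle of its flat front face, which looks to -y, towards the mould. Axes as the slide's. It stays where it is, but a push over 3 N moves it through the play. It can travel about 45 mm towards the crank from its start.
- pointer (a point): Tip of the small dark pointer on the fence's +x end, 83 mm along x from its middle, over the rail, 3.5 mm above the bed. Axes as the slide's.
- mark_tip (a point): Tip of the dark steel index mark, a 14 mm block beside the rail whose tip points to -x at the fence's pointer. Fixed; at the start it lies 13 to 29 mm on the crank side (+y) of the pointer. On the mark means pointer and mark tips at the same y of the slide. Axes as the slide's.
- mould: Loose plaster press mould, a cream block 58 mm (x) by 80 mm (y) by 38 mm high with a rosette on top, 0.25 to 0.5 kg, on the bed on the fence's -y side, turned up to 0.2 rad. Origin: centre of its underside; x, y along its sides. Sides free to grip from above across x. Sliding takes 1 to 5 N, up to 10 N if the grip presses it down. Pushed from behind it may bind askew on a corner.
- mould_face (a point): Centre of the mould's +y face, 40 mm from its middle and 19 mm above its underside: the face that goes flat against the fence. Axes as the mould's.
- paint_jar: Small blue jar, 44 mm wide, 70 mm high, origin at its underside. Bystander.
- mug: White mug, 80 mm wide, 90 mm high, origin at its underside. Bystander.
- biscuit_bowl: Grey biscuit-fired bowl, 110 mm wide, 45 mm high, origin at its underside. Bystander.
- tub: Clear tub, 70 mm wide, 50 mm high, origin at its underside. Bystander.
- brush: Brush lying between the robot and the slide. Bystander.
- modelling_knife: Wooden modelling knife, 170 mm long, lying to the right of the slide. Bystander.
- egg_figure: White egg-shaped figure, 60 mm wide, 66 mm high, origin at its underside. Bystander.

How it is judged:
By the outcome, as a careful person would: the job done as asked, in the order asked, and still so for the second after the job is handed in, with the robot touching nothing.
It also fails if it takes over 72 s, if anything falls off the work surface, if the arm or the gripper's body presses on something with over 40 N, if the wrist force passes 120 N, or if a joint passes its speed limit or range.

### The arm

A 6-joint arm with a two-finger parallel gripper is mounted at the origin on the work surface. World frame = base frame: x ahead of the robot, y to its left, z up, the work surface at z = 0. Lengths are in m, angles in rad, forces in N, time in s.
With the tool pointing down it reaches from about 0.325 to 0.775 m from the base axis. Payload 9.3 kg.
Tool frame: the origin (TCP) lies midway between the tips of the shut fingers; the grasp point (between the pads) lies 19 mm behind it; z points along the fingers, y is the line along which they close (so a half turn about z gives the same grasp; the last joint's range is limited). The gripper opens to 85 mm and grips with 20 to 120 N. Pads are 22 mm wide; open, the fingers measure 114 mm over their backs; the gripper's body (76 mm by 85 mm) begins 54 mm behind the grasp point. The pads swing forward as they close: fully open they stand 13 mm farther back than shut.
Start: joints at [-1.299, 0.259, 0.021, 1.334, 0, 1.418], TCP at [0.227, -0.501, 0.231] pointing down, gripper open.
Joint ranges: [-3.04, 3.04], [-0.91, 1.82], [-1.04, 1.36], [-1.92, 1.95], [-1.52, 1.45], [-3.14, 3.14]. Speed limits (rad/s): [2.22, 2.22, 2.79, 3.14, 3.14, 3.14].

### API

Orientations are given as a 3x3 rotation matrix whose columns are the frame's x, y, z axes.
In Python, from rig import status, cams, job_done gives the robot as it stands. The module is installed in compiled form; this text tells all that it offers.
- The arm moves only by the shell command python3 -m handwheel 'ROWS' [FORCE]. ROWS is text: rows parted by semicolons, each of 5 numbers parted by spaces: the shift along the tool's x, y, z in m, then the turn about the tool's z in rad, then the closure in counts, from 0 (fully open) to 255 (shut). In form: dx dy dz spin jaw; .... A call has exactly 10 rows; each row shifts and turns the commanded pose from where the row before left it, along the tool's axes as they then stand; what a row does not reach is not made up. A row lasts 1/8 s, in which the tool goes at most 62.5 mm and 10.7 degrees, less where a joint would pass 70% of its speed; a pose out of reach is approached as far as the arm can. A call is refused whole if a number of a shift passes 0.0625 or a number of a turn 0.188, either way. A call with a gripper value outside its range is refused whole. The fingers move at their own pace and stop on an object; FORCE is the grip in N (left out, the last holds). Time passes only in rows, so rows that do not move let the fingers close, or fill a call up. It gives the time, the measured TCP pose, the force, the opening and the grip force at its end, in the units of the state.
- status.state(): the state, without advancing time (a new reading comes with each control period).
- cams.capture(name): name is "scene" or "top" or "wrist"; returns (picture, depth): 400x640x3 uint8, red, green, blue; 400x640 float32, m along the optical axis (not along the pixel's ray), 0 where there is no reading.
- cams.calibration(name): a dict with "camera_matrix" (3x3 intrinsics, pixels), "extrinsics" (4x4, takes a point from camera to world coordinates); the wrist camera has in their place "mount" (4x4, takes a point from camera to tool coordinates, whose origin is the TCP and whose axes are the flange's). Camera axes: x right, y down, z forward; pixel columns grow to the right and rows downward; lengths in m; the calibration is good to about 2 mm. The wrist camera is an equidistant fisheye: a pixel r from the principal point sees the ray r / f radians off the axis. A picture is of the moment at which its call begins: read the wrist's pose just before it. calibration takes no time and is no camera call.
- job_done(): hands the job in; it is judged then, once.
The state is a dict: "clock": time; "q": joint angles; "dq": joint speeds; "effort": joint torques, N m; "ee_pos": TCP position; "orientation": TCP orientation; "ft_force": force on the tool from outside, world axes, zero at the start; "ft_torque": the same for the moment, N m; "opening": opening from 0.0 (shut) to 1.0 (fully open); "grasp_force": force on a finger pad.
Only numpy, scipy, OpenCV 4.12 (cv2) and the standard library are available. Lean on these libraries where they do the work, as an engineer would, in place of code of your own. Each camera call takes 0.05 s, during which the arm holds its last target. There are 200 camera calls.

## Working session

There is one attempt and no reset: what is moved stays moved. The work goes in short steps, Python scripts to look and compute and a shell command to move; the robot and the scene stay as the last step left them, time stands still between calls to the robot, and variables do not carry over. Pictures are saved under pics/ and viewed, at most 10 in all, crops included, and the job is handed in when it is done.

```bash
mkdir -p pics; ls
cat > h.py <<'E'
import numpy as np, cv2
from rig import status, cams
np.set_printoptions(precision=4,suppress=True)
def st():
    s=status.state(); print({k:np.round(s[k],4).tolist() for k in ("clock","q","ee_pos","ft_force","opening","grasp_force")}); print(np.array(s["orientation"])); return s
def cap(n,f):
    im,d=cams.capture(n); cv2.imwrite(f"pics/{f}.png",im[:,:,::-1]); np.savez(f"pics/{f}.npz",im=im,d=d); return im,d
def px(n,d,u,v,z=None):
    c=cams.calibration(n); K=np.array(c["camera_matrix"]);T=np.array(c["extrinsics"])
    r=T[:3,:3]@np.linalg.inv(K)@np.array([u,v,1.]); o=T[:3,3]
    if z is not None: return o+r*(z-o[2])/r[2]
    w=d[int(v)-1:int(v)+2,int(u)-1:int(u)+2]; w=w[w>0]
    return o+r*(np.median(w) if len(w) else np.nan)
E
python3 - <<'E'
from h import *
st()
for n in("scene","top"):
    cap(n,n+"0"); c=cams.calibration(n); print(np.array(c["camera_matrix"]),np.array(c["extrinsics"]))
c=cams.calibration("wrist");print(np.array(c["camera_matrix"]),np.array(c["mount"]))
E
```

```text
pics
{'clock': 0.0, 'q': [-1.2986, 0.2592, 0.0207, 1.3337, -0.0, 1.4182], 'ee_pos': [0.2266, -0.5008, 0.2307], 'ft_force': [0.0791, -0.7532, 0.0197], 'opening': 1.0016, 'grasp_force': 0.0}
[[ 0.9111  0.4121 -0.0004]
 [ 0.4121 -0.9111  0.0013]
 [ 0.0002 -0.0014 -1.    ]]
[[427.9593   0.     309.449 ]
 [  0.     427.9593 201.761 ]
 [  0.       0.       1.    ]] [[ 0.7346  0.5785 -0.3546  1.0228]
 [ 0.6785 -0.6225  0.3901 -0.4249]
 [ 0.0049 -0.5272 -0.8498  1.1453]
 [ 0.      0.      0.      1.    ]]
[[438.773    0.     319.8093]
 [  0.     438.773  204.8794]
 [  0.       0.       1.    ]] [[ 0.0195 -0.9891  0.146   0.4271]
 [-0.9998 -0.0202 -0.0037  0.0459]
 [ 0.0066 -0.1459 -0.9893  1.2777]
 [ 0.      0.      0.      1.    ]]
[[309.7069   0.     316.0331]
 [  0.     309.7069 201.8965]
 [  0.       0.       1.    ]] [[ 0.001  -0.9508 -0.31    0.079 ]
 [ 1.      0.001   0.0002  0.0006]
 [ 0.0002 -0.31    0.9508 -0.1428]
 [ 0.      0.      0.      1.    ]]
```

View pics/top0.png

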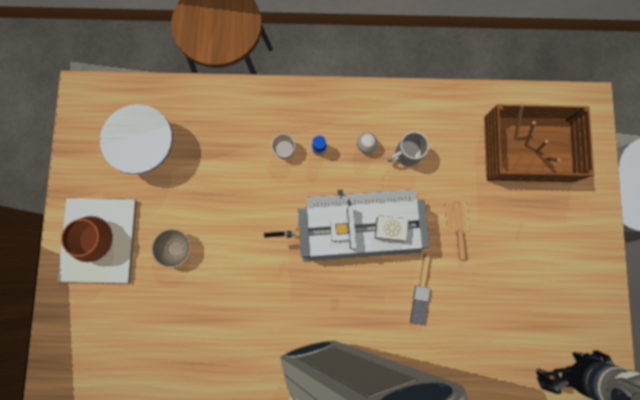

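View pics/scene0.png

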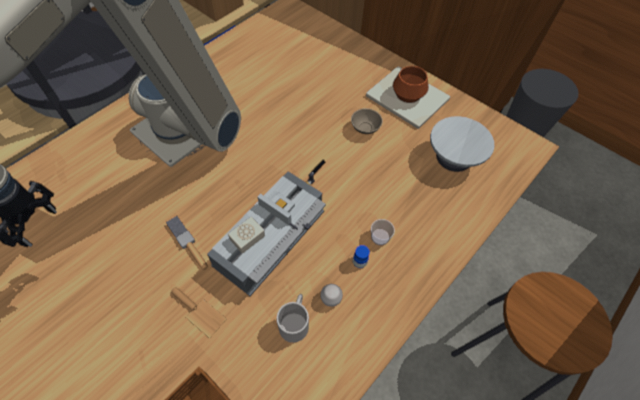

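The top view shows the slide at (365,225), with the crank handle at (277,235), mark at (340,193), fence at (350,222) and mould at (392,229). I'll enlarge it.

Run:
```python
from h import *
z=np.load("pics/top0.npz");im=z["im"];d=z["d"]
c=im[180:270,255:440]; cv2.imwrite("pics/c0.png",cv2.resize(c,None,fx=4.3,fy=4.3,interpolation=cv2.INTER_CUBIC)[:,:,::-1])
```

```text
(no output)
```

View pics/c0.png

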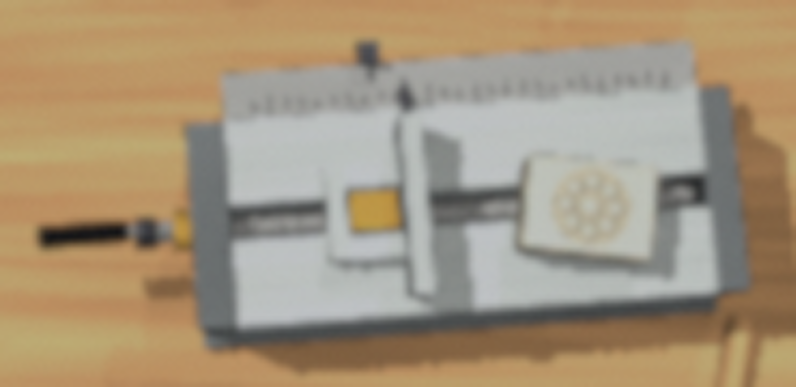

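The crop shows the handle from (40,237) to (127,232), the mark tip at (371,76), the pointer tip at about (402,82), and the mould with corners near (535,153), (660,175), (645,262) and (520,247).

Run:
```python
from h import *
z=np.load("pics/top0.npz");d=z["d"]
P=lambda u,v,zz:px("top",d,255+(u+.5)/4.3-.5,180+(v+.5)/4.3-.5,zz)
for n,u,v,zz in [("bL1",188,125,.1),("bL2",207,328,.1),("bR1",730,88,.1),("bR2",748,290,.1),("h1",40,237,.1),("h2",127,232,.1),("slotL",230,221,.1),("slotR",703,190,.1),("mark",371,76,.103),("ptr",402,82,.103),
 ("m1",530,153,.138),("m2",660,175,.138),("m3",650,262,.138),("m4",518,250,.138)]:
    print(n,P(u,v,zz))
print(px("top",d,276,235),px("top",d,392,229))
```

```text
bL1 [0.5893 0.0995 0.1   ]
bL2 [0.4625 0.0844 0.1   ]
bR1 [ 0.6199 -0.2428  0.1   ]
bR2 [ 0.4927 -0.252   0.1   ]
h1 [0.5169 0.19   0.1   ]
h2 [0.5211 0.1358 0.1   ]
slotL [0.5293 0.0716 0.1   ]
slotR [ 0.5547 -0.2248  0.1   ]
mark [ 0.6225 -0.0152  0.103 ]
ptr [ 0.619  -0.0348  0.103 ]
m1 [ 0.5711 -0.1109  0.138 ]
m2 [ 0.5592 -0.19    0.138 ]
m3 [ 0.5062 -0.1834  0.138 ]
m4 [ 0.5119 -0.1036  0.138 ]
[0.5165 0.1572 0.1041] [ 0.5354 -0.1474  0.1398]
```

```bash
python3 -m handwheel '.045 -.0212 0 0 0;.045 -.0212 0 0 0;.045 -.0212 0 0 0;.045 -.0212 0 0 0;.045 -.0212 0 0 0;.045 -.0212 0 0 0;.045 -.0212 0 0 0;.045 -.0212 0 0 0;.045 -.0212 0 0 0;.045 -.0212 0 0 0' 30
python3 -m handwheel '.026 -.012 0 0 0;.026 -.012 0 0 0;0 0 0 -.176 0;0 0 0 -.176 0;0 0 0 -.176 0;0 0 0 -.176 0;0 0 0 -.176 0;0 0 0 -.176 0;0 0 .01 -.176 0;0 0 0 0 0'
cat >> h.py <<'E'
def wcap(f):
    s=status.state(); im,d=cap("wrist",f); np.savez(f"pics/{f}.npz",im=im,d=d,p=s["ee_pos"],R=s["orientation"])
def wpx(f,u,v,z):
    q=np.load(f"pics/{f}.npz"); c=cams.calibration("wrist"); K=np.array(c["camera_matrix"]);M=np.array(c["mount"])
    a=np.array([(u-K[0,2])/K[0,0],(v-K[1,2])/K[1,1]]); r=np.linalg.norm(a)
    ray=np.array([*(a/r*np.sin(r)),np.cos(r)]) if r>0 else np.array([0,0,1.])
    R=q["R"]; o=q["p"]+R@M[:3,3]; w=R@M[:3,:3]@ray
    return o+w*(z-o[2])/w[2]
E
python3 - <<'E'
from h import *
wcap("w1"); st()
E
```

```text
clock: 1.35
ee_pos: [0.5501, -0.121, 0.231]
orientation: [[0.911, 0.412, -0.0], [0.412, -0.911, 0.0], [-0.0, -0.0, -1.0]]
ft_force: [-0.1, -0.6, 0.4]
opening: 1.001
grasp_force: 0.0
clock: 2.6
ee_pos: [0.5863, -0.0791, 0.2204]
orientation: [[-0.085, 0.996, -0.002], [0.996, 0.085, 0.001], [0.001, -0.002, -1.0]]
ft_force: [0.8, -0.4, -0.8]
opening: 1.002
grasp_force: 0.0
{'clock': 2.65, 'q': [-0.2758, 0.3344, 0.1038, 1.3413, 0.0, 1.2129], 'ee_pos': [0.5866, -0.0791, 0.2209], 'ft_force': [-0.6246, 0.3133, 0.1992], 'opening': 0.9953, 'grasp_force': 0.0}
[[-0.082   0.9966 -0.0011]
 [ 0.9966  0.082   0.0003]
 [ 0.0004 -0.0011 -1.    ]]
```

View pics/w1.png

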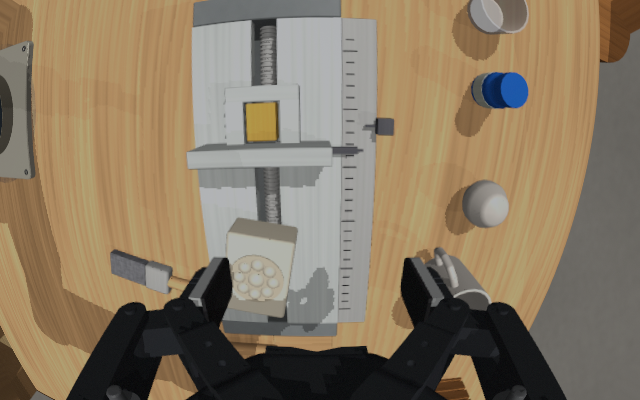

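The wrist view shows the fence at row 155, its pointer tip at (361,151), the mark tip at about (376,126) and the nut at (262,121). I'll enlarge this too.

Run:
```python
from h import *
im=np.load("pics/w1.npz")["im"]
cv2.imwrite("pics/c1.png",cv2.resize(im[80:190,225:400],None,fx=4.5,fy=4.5,interpolation=cv2.INTER_CUBIC)[:,:,::-1])
```

```text
(no output)
```

View pics/c1.png

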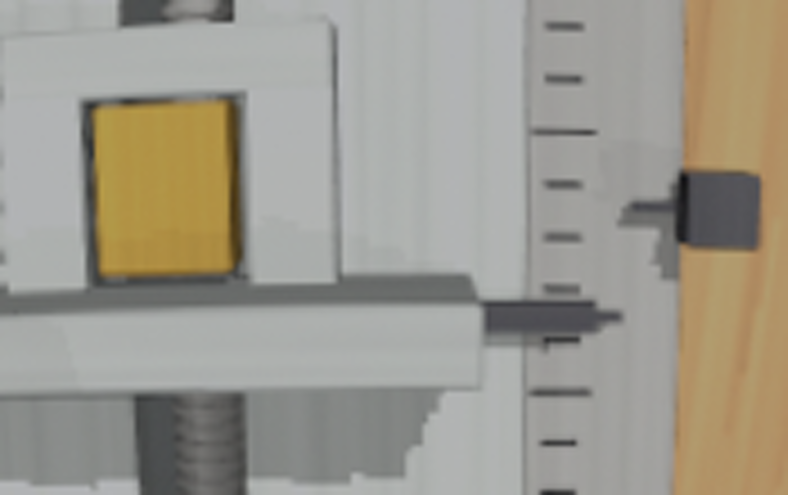

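The crop puts the pointer tip at (622,317) and the mark tip at about (632,207).

Run:
```python
from h import *
P=lambda u,v,z:wpx("w1",225+(u+.5)/4.5-.5,80+(v+.5)/4.5-.5,z)
m=P(632,207,.1035);p=P(622,317,.1035)
g=[P(u,v,.1) for u,v in[(564,131),(560,392)]]; Yg=(g[0]-g[1]);print("ticks",g,np.linalg.norm(Yg),np.arctan2(-Yg[0],Yg[1]))
e=[P(526,20,.1),P(524,480,.1)];Ye=e[0]-e[1];print("edge yaw",np.arctan2(-Ye[0],Ye[1]))
# right rail edge / bed full image
e=[wpx("w1",341,20,.1),wpx("w1",337,322,.1)];Ye=e[0]-e[1];print("edge yaw",np.arctan2(-Ye[0],Ye[1]),np.linalg.norm(Ye))
for a in(.08,.087):
    X=np.array([np.cos(a),np.sin(a),0]);Y=np.array([-np.sin(a),np.cos(a),0])
    print(a,"gap",(m-p)@Y,(m-p)@X,"fence0",p-.083*X,"nut y",)
n=[P(95,105,.127),P(237,97,.127),P(98,275,.127),P(235,272,.127)];print("m,p",m,p,"nut",np.mean(n,0),np.linalg.norm(n[0]-n[1]),np.linalg.norm(n[0]-n[2]))
f=[P(0,388,.145),P(480,386,.145),wpx("w1",187,167,.145),wpx("w1",332,165,.145)];print(f)
```

```text
ticks [array([ 0.6078, -0.0014,  0.1   ]), array([ 0.6123, -0.0514,  0.1   ])] 0.05020299445008049 0.08950434049197785
edge yaw 0.0953808245160313
edge yaw 0.09243774999312047 0.2969159055862601
0.08 gap 0.02094784331847584 0.0012148084112741705 fence0 [ 0.5393 -0.0418  0.1035] nut y
0.087 gap 0.020938826508977645 0.0013614123543035138 fence0 [ 0.5393 -0.0424  0.1035] nut y
m,p [ 0.6216 -0.0142  0.1035] [ 0.622  -0.0352  0.1035] nut [ 0.5386 -0.0163  0.127 ] 0.024435464908351582 0.02945055222256445
[array([ 0.5156, -0.0493,  0.145 ]), array([ 0.5938, -0.043 ,  0.145 ]), array([ 0.485, -0.052,  0.145]), array([ 0.5943, -0.0426,  0.145 ])]
```

```bash
python3 -m handwheel '.042 -.0077 0 -.006 0;.042 -.0077 0 0 0;.042 -.0077 0 0 0;.042 -.0077 0 0 0;.042 -.0077 0 0 0;.042 -.0077 0 0 0;0 0 .02 0 0;0 0 .02 0 0;0 0 .02 0 0;0 0 0 0 0' 30
python3 - <<'E'
from h import *
st(); cap("top","top1"); im,d=cap("scene","sc1")
cv2.imwrite("pics/c2.png",cv2.resize(im[120:240,240:400],None,fx=4.5,fy=4.5,interpolation=cv2.INTER_CUBIC)[:,:,::-1])
E
```

```text
clock: 3.9
ee_pos: [0.5172, 0.1675, 0.1605]
orientation: [[-0.089, 0.996, -0.002], [0.996, 0.089, -0.0], [-0.0, -0.002, -1.0]]
ft_force: [0.6, 0.2, -0.3]
opening: 0.995
grasp_force: 0.0
{'clock': 3.9, 'q': [0.1588, 0.2795, -0.1324, 1.1612, 0.0, 1.6407], 'ee_pos': [0.5172, 0.1675, 0.1605], 'ft_force': [0.6213, 0.1973, -0.2564], 'opening': 0.9954, 'grasp_force': 0.0}
[[-0.0888  0.996  -0.0023]
 [ 0.996   0.0888 -0.0004]
 [-0.0002 -0.0023 -1.    ]]
```

View pics/c2.png

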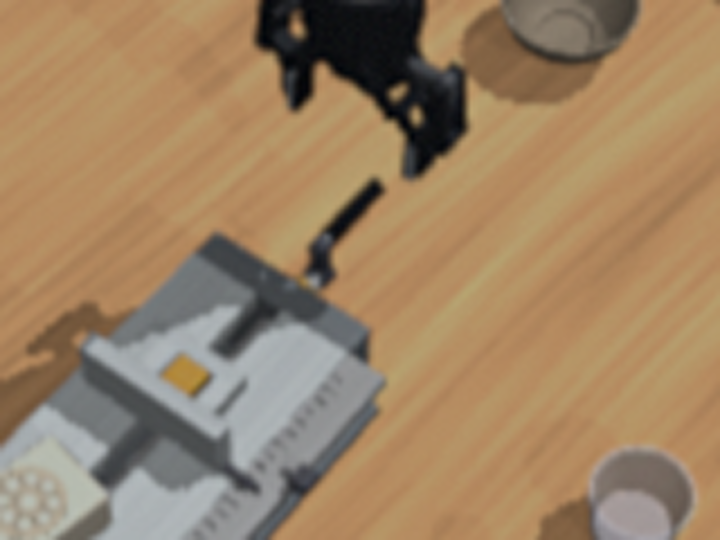

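The hand stands above the handle, with the fingers at (297,100) and (412,172) either side of it. Descend and grip.

```bash
python3 -m handwheel '0 .002 .02 0 0;0 0 .02 0 0;0 0 .02 0 0;0 0 .0195 0 0;0 0 0 0 120;0 0 0 0 255;0 0 0 0 255;0 0 0 0 255;0 0 0 0 255;0 0 0 0 255' 40
python3 - <<'E'
from h import *
st()
E
```

```text
clock: 5.25
ee_pos: [0.5201, 0.1678, 0.0825]
orientation: [[-0.092, 0.996, 0.001], [0.996, 0.092, 0.0], [0.0, 0.001, -1.0]]
ft_force: [-1.1, 0.1, 6.5]
opening: 0.148
grasp_force: 39.0
{'clock': 5.25, 'q': [0.1585, 0.3381, -0.2603, 0.9713, 0.0, 1.6373], 'ee_pos': [0.5201, 0.1678, 0.0825], 'ft_force': [-1.1433, 0.0638, 6.4564], 'opening': 0.148, 'grasp_force': 39.0295}
[[-0.0918  0.9958  0.001 ]
 [ 0.9958  0.0918  0.0002]
 [ 0.0001  0.001  -1.    ]]
```

```bash
python3 -m handwheel '0 .0093 .0015 0 255;0 .0084 .0043 0 255;0 .0066 .0066 0 255;0 .0043 .0084 0 255;0 .0015 .0093 0 255;0 -.0015 .0093 0 255;0 -.0043 .0084 0 255;0 -.0066 .0066 0 255;0 -.0084 .0043 0 255;0 -.0093 .0015 0 255'
python3 - <<'E'
from h import *
st()
E
```

```text
clock: 6.5
ee_pos: [0.5212, 0.1679, 0.0224]
orientation: [[-0.092, 0.996, 0.004], [0.996, 0.092, 0.0], [0.0, 0.004, -1.0]]
ft_force: [4.0, 0.3, 15.2]
opening: 0.144
grasp_force: 40.4
{'clock': 6.5, 'q': [0.1585, 0.3973, -0.3457, 0.8237, -0.0002, 1.6373], 'ee_pos': [0.5212, 0.1679, 0.0224], 'ft_force': [3.9816, 0.334, 15.2433], 'opening': 0.1444, 'grasp_force': 40.4291}
[[-0.0918  0.9958  0.0042]
 [ 0.9958  0.0918  0.0005]
 [ 0.0001  0.0042 -1.    ]]
```

```bash
python3 -m handwheel '0 -.0093 -.0025 0 255;0 -.0084 -.0048 0 255;0 -.0066 -.0066 0 255;0 -.0043 -.0084 0 255;0 -.0015 -.0093 0 255;0 .0015 -.0093 0 255;0 .0043 -.0084 0 255;0 .0066 -.0066 0 255;0 .0084 -.0043 0 255;0 .0093 -.0015 0 255'
python3 - <<'E'
from h import *
st()
E
```

```text
clock: 7.75
ee_pos: [0.5188, 0.1676, 0.0828]
orientation: [[-0.092, 0.996, -0.004], [0.996, 0.092, -0.0], [-0.0, -0.004, -1.0]]
ft_force: [-4.3, 0.9, -14.3]
opening: 0.144
grasp_force: 39.8
{'clock': 7.75, 'q': [0.1585, 0.3385, -0.2587, 0.9772, 0.0001, 1.6372], 'ee_pos': [0.5188, 0.1676, 0.0828], 'ft_force': [-4.3402, 0.9134, -14.2579], 'opening': 0.1437, 'grasp_force': 39.7869}
[[-0.092   0.9958 -0.0036]
 [ 0.9958  0.092  -0.0004]
 [-0.0001 -0.0036 -1.    ]]
```

```bash
python3 -m handwheel '0 .0093 .0018 0 255;0 .0084 .0043 0 255;0 .0066 .0066 0 255;0 .0043 .0084 0 255;0 .0015 .0093 0 255;0 -.0015 .0093 0 255;0 -.0043 .0084 0 255;0 -.0066 .0066 0 255;0 -.0084 .0041 0 255;0 -.0093 .0013 0 255'
python3 -m handwheel '0 -.0093 -.0015 0 255;0 -.0084 -.0043 0 255;0 -.0066 -.0066 0 255;0 -.0043 -.0084 0 255;0 -.0015 -.0093 0 255;0 .0015 -.0093 0 255;0 .0043 -.0084 0 255;0 .0066 -.0066 0 255;0 .0084 -.0040 0 255;0 .0093 -.0013 0 255'
python3 - <<'E'
from h import *
st()
E
```

```text
clock: 9.0
ee_pos: [0.5214, 0.1679, 0.0228]
orientation: [[-0.092, 0.996, 0.003], [0.996, 0.092, 0.0], [0.0, 0.003, -1.0]]
ft_force: [4.6, 1.6, -6.4]
opening: 0.148
grasp_force: 40.6
clock: 10.25
ee_pos: [0.5195, 0.1677, 0.0828]
orientation: [[-0.092, 0.996, -0.002], [0.996, 0.092, -0.0], [-0.0, -0.002, -1.0]]
ft_force: [-4.2, 0.9, -11.2]
opening: 0.147
grasp_force: 40.3
{'clock': 10.25, 'q': [0.1585, 0.3388, -0.2584, 0.9758, 0.0001, 1.6372], 'ee_pos': [0.5195, 0.1677, 0.0828], 'ft_force': [-4.1873, 0.9467, -11.1588], 'opening': 0.1467, 'grasp_force': 40.2934}
[[-0.092   0.9958 -0.0022]
 [ 0.9958  0.092  -0.0003]
 [-0.     -0.0022 -1.    ]]
```

```bash
python3 -m handwheel '0 0 0 0 0;0 0 0 0 0;0 0 -.03 0 0;0 0 -.035 0 0;0 0 -.035 0 0;-.05 .0126 0 0 0;-.05 .0126 0 0 0;-.05 .0126 0 0 0;-.05 .0126 0 0 0;-.05 .0126 0 0 0'
python3 - <<'E'
from h import *
from rig import cams
cams.capture("top")
wcap("w2"); st()
im=np.load("pics/w2.npz")["im"]
cv2.imwrite("pics/c3.png",cv2.resize(im[40:170,215:405],None,fx=4.2,fy=4.2,interpolation=cv2.INTER_CUBIC)[:,:,::-1])
E
```

```text
clock: 11.5
ee_pos: [0.606, -0.0771, 0.1836]
orientation: [[-0.092, 0.996, 0.001], [0.996, 0.092, -0.0], [-0.001, 0.001, -1.0]]
ft_force: [0.5, 0.5, -0.2]
opening: 0.997
grasp_force: 0.0
{'clock': 11.6, 'q': [-0.2676, 0.3802, 0.0761, 1.2651, -0.0011, 1.2156], 'ee_pos': [0.6069, -0.08, 0.1827], 'ft_force': [-0.0814, 0.1503, -0.1141], 'opening': 0.9987, 'grasp_force': 0.0}
[[-0.0875  0.9962  0.0011]
 [ 0.9962  0.0875 -0.0015]
 [-0.0016  0.001  -1.    ]]
```

View pics/c3.png

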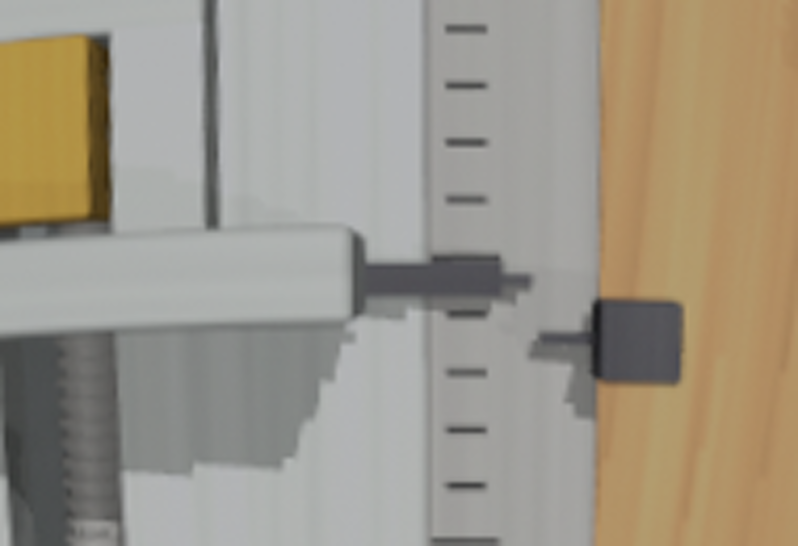

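The pointer tip is now at (530,281) and the mark tip at (540,338), so the pointer is about 10 mm past the mark.

Run:
```python
from h import *
P=lambda u,v,z:wpx("w2",215+(u+.5)/4.2-.5,40+(v+.5)/4.2-.5,z)
m=P(540,338,.1035);p=P(530,281,.1035);a=.09;X=np.array([np.cos(a),np.sin(a),0]);Y=np.array([-np.sin(a),np.cos(a),0])
print(m,p,(m-p)@Y,(m-p)@X)
t=[P(466,28,.1),P(466,199,.1),P(466,313,.1),P(466,485,.1)];print([(t[i]-t[0])@Y*1e3 for i in range(4)])
e=[P(424,20,.1),P(430,540,.1)];e=e[0]-e[1];print(np.arctan2(-e[0],e[1]))
```

```text
[ 0.621  -0.0138  0.1035] [ 0.6183 -0.0042  0.1035] -0.009733832273439498 0.0017965909929743445
[np.float64(0.0), np.float64(-30.117621201549344), np.float64(-49.89807305931525), np.float64(-80.0698565076877)]
0.10118302498577794
```

```bash
python3 -m handwheel '.05 -.0126 0 0 0;.05 -.0126 0 0 0;.05 -.0126 0 0 0;.05 -.0126 0 0 0;.05 -.0126 0 0 0;0 0 0 0 0;0 0 0 0 0;0 0 .035 0 0;0 0 .035 0 0;0 0 .03 0 0'
python3 -m handwheel '0 0 0 0 0;0 0 0 0 255;0 0 0 0 255;0 0 0 0 255;0 0 0 0 255;0 0 0 0 255;0 0 0 0 255;0 -.0093 .0015 0 255;0 -.0084 .0043 0 255;0 -.0066 .0066 0 255'
python3 -m handwheel '0 -.0043 .0084 0 255;0 -.0015 .0093 0 255;0 .0015 .0093 0 255;0 .0043 .0084 0 255;0 .0066 .0066 0 255;0 .0084 .0043 0 255;0 .0093 .0015 0 255;0 .0093 -.0015 0 255;0 .0084 -.0043 0 255;0 .0066 -.0066 0 255'
python3 - <<'E'
from h import *
st()
E
```

```text
clock: 12.85
ee_pos: [0.5202, 0.1664, 0.0818]
orientation: [[-0.09, 0.996, 0.0], [0.996, 0.09, -0.0], [-0.0, 0.0, -1.0]]
ft_force: [-0.0, -1.1, -0.2]
opening: 1.002
grasp_force: 0.0
clock: 14.1
ee_pos: [0.4956, 0.1656, 0.0712]
orientation: [[-0.092, 0.996, 0.001], [0.996, 0.092, 0.0], [0.0, 0.001, -1.0]]
ft_force: [2.9, -0.4, 2.6]
opening: 0.147
grasp_force: 39.0
clock: 15.35
ee_pos: [0.5423, 0.1699, 0.0337]
orientation: [[-0.092, 0.996, -0.005], [0.996, 0.092, -0.0], [0.0, -0.005, -1.0]]
ft_force: [-8.1, -1.2, 1.1]
opening: 0.148
grasp_force: 39.4
{'clock': 15.35, 'q': [0.1557, 0.4199, -0.2711, 0.8849, 0.0004, 1.6344], 'ee_pos': [0.5423, 0.1699, 0.0337], 'ft_force': [-8.1408, -1.2366, 1.1282], 'opening': 0.1477, 'grasp_force': 39.3829}
[[-0.092   0.9957 -0.0051]
 [ 0.9958  0.092  -0.0004]
 [ 0.0001 -0.0051 -1.    ]]
```

```bash
python3 -m handwheel '0 .0043 -.0084 0 255;0 .0015 -.0093 0 255;0 -.0015 -.0093 0 255;0 0 0 0 255;0 0 0 0 255;0 0 0 0 255;0 0 0 0 255;0 0 0 0 255;0 0 0 0 255;0 0 0 0 255'
python3 - <<'E'
from h import *
st()
E
python3 -m handwheel '0 0 0 0 0;0 0 0 0 0;0 0 -.04 0 0;0 0 -.04 0 0;0 0 -.041 0 0;-.05 .0069 0 0 0;-.05 .0069 0 0 0;-.05 .0069 0 0 0;-.05 .0069 0 0 0;-.05 .0069 0 0 0'
python3 - <<'E'
from h import *
from rig import cams
for i in range(4): cams.capture("top")
wcap("w3"); st()
im=np.load("pics/w3.npz")["im"]
cv2.imwrite("pics/c4.png",cv2.resize(im[40:180,215:405],None,fx=4.2,fy=4.2,interpolation=cv2.INTER_CUBIC)[:,:,::-1])
E
```

```text
clock: 16.6
ee_pos: [0.5484, 0.1704, 0.0621]
orientation: [[-0.092, 0.996, 0.0], [0.996, 0.092, 0.0], [0.0, 0.0, -1.0]]
ft_force: [-2.8, 2.7, 1.4]
opening: 0.147
grasp_force: 39.9
{'clock': 16.6, 'q': [0.1552, 0.3986, -0.2221, 0.9499, 0.0001, 1.634], 'ee_pos': [0.5484, 0.1704, 0.0621], 'ft_force': [-2.7938, 2.655, 1.3968], 'opening': 0.1472, 'grasp_force': 39.9297}
[[-0.0919  0.9958  0.0001]
 [ 0.9958  0.0919  0.0001]
 [ 0.0001  0.0001 -1.    ]]
clock: 17.85
ee_pos: [0.6061, -0.0772, 0.1832]
orientation: [[-0.092, 0.996, 0.001], [0.996, 0.092, -0.0], [-0.0, 0.001, -1.0]]
ft_force: [0.1, -0.7, 0.2]
opening: 1.0
grasp_force: 0.0
{'clock': 18.1, 'q': [-0.2614, 0.3781, 0.0733, 1.2663, 0.0001, 1.2181], 'ee_pos': [0.6056, -0.0754, 0.1829], 'ft_force': [-0.2896, 0.1192, 0.2426], 'opening': 0.9982, 'grasp_force': 0.0}
[[-0.0912  0.9958 -0.0003]
 [ 0.9958  0.0912  0.0002]
 [ 0.0002 -0.0003 -1.    ]]
```

View pics/c4.png

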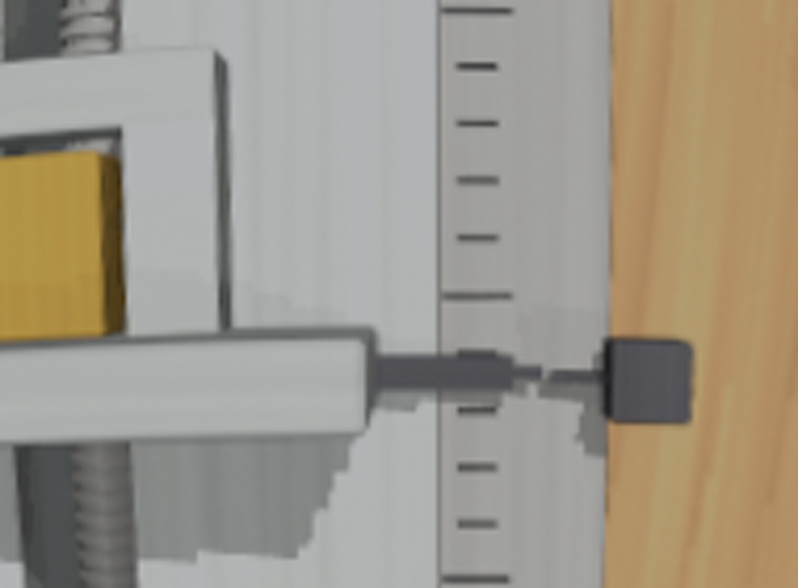

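The pointer tip is at (542,373) and the mark tip at (552,377), about 0.6 mm short of the mark. The nut is bearing on the plate. I'll refine this sub-pixel.

Run:
```python
from h import *
im=np.load("pics/w3.npz")["im"].astype(float).mean(2)
print(im[124:136,334:360].astype(int))
a=.09;Y=np.array([-np.sin(a),np.cos(a),0])
for u in range(334,359):
    c=np.clip(135-im[124:136,u],0,None)
    if c.sum()>20:
        v=124+(c*np.arange(12)).sum()/c.sum(); print(u,round(v,2),round(1e3*(wpx("w3",u,v,.1035)@Y),2))
```

```text
[[112 118 125 142 155 155 154 154 155 155 155 153 153 154 155 157 159 157
  158 157 157 154 130 111  72  29]
 [ 84  87  95 126 151 155 154 154 155 155 155 153 153 153 155 157 158 157
  157 157 157 154 115 105  74  29]
 [ 81  81  86 115 136 142 142 142 143 143 152 153 153 153 155 157 157 157
  157 157 156 155 116 106  75  29]
 [ 81  81  83  94  99 101 101 102 102 103 142 149 148 148 150 153 154 154
  155 153 151 150 112 102  75  29]
 [ 80  80  80  82  82  82  82  82  82  82 129 128 108  91  91  88  90  92
   94  94  94  95  77  69  53  31]
 [ 80  80  80  83  84  84  84  84  83  84 128 117  93  83  84  82  80  79
   79  79  80  78  74  62  48  37]
 [ 79  80  82  97 103 105 104 100 101 100 112 102  86  83  84  83  80  81
   81  80  79  78  80  66  50  39]
 [ 80  80  81 103 110 112 128 143 134 120 110 103  98  96  97  98  96 100
  100  95  95  94  93  81  58  34]
 [ 87  88  90 106 112 114 136 159 151 122 111 107 105 105 106 107 109 112
  112 109 109 108 107  93  66  31]
 [113 123 118 122 120 120 138 159 155 117 108 107 107 108 109 110 111 111
  110 110 110 109 108  95  69  32]
 [132 152 147 146 139 137 146 159 156 129 122 118 116 116 117 115 115 113
  112 111 110 110 108  97  70  33]
 [135 159 160 159 159 158 160 160 161 160 160 154 149 150 149 143 142 134
  127 123 110 109 108  96  71  33]]
334 128.51 -69.07
335 128.45 -69.02
336 128.65 -69.16
337 129.03 -69.42
338 129.36 -69.65
339 129.33 -69.63
340 128.57 -69.07
341 128.51 -69.01
342 128.51 -69.01
343 129.38 -69.62
344 131.49 -71.14
345 131.28 -70.97
346 130.69 -70.54
347 130.43 -70.34
348 130.41 -70.31
349 130.38 -70.27
350 130.36 -70.25
351 130.39 -70.26
352 130.57 -70.37
353 130.66 -70.42
354 130.86 -70.56
355 130.89 -70.56
356 129.94 -69.86
357 129.8 -69.75
358 129.58 -69.57
```

```bash
python3 -m handwheel '.05 -.0069 0 0 0;.05 -.0069 0 0 0;.05 -.0069 0 0 0;.05 -.0069 0 0 0;.05 -.0069 0 0 0;0 0 0 0 0;0 0 0 0 0;0 0 .041 0 0;0 0 .04 0 0;0 0 .04 0 0'
python3 -m handwheel '0 0 0 0 0;0 0 0 0 0;0 0 0 0 255;0 0 0 0 255;0 0 0 0 255;0 0 0 0 255;0 0 0 0 255;0 0 0 0 255;0 0 0 0 255;0 0 0 0 255'
python3 -m handwheel '0 -.0010 -.0023 0 255;0 -.0011 -.0023 0 255;0 -.0011 -.0023 0 255;0 0 0 0 255;0 0 0 0 255;0 0 0 0 255;0 0 0 0 255;0 0 0 0 255;0 0 0 0 255;0 0 0 0 255'
python3 - <<'E'
from h import *
st()
E
```

```text
clock: 19.35
ee_pos: [0.5486, 0.1694, 0.0611]
orientation: [[-0.091, 0.996, 0.001], [0.996, 0.091, -0.0], [-0.0, 0.001, -1.0]]
ft_force: [-0.1, 0.4, 0.0]
opening: 1.003
grasp_force: 0.0
clock: 20.6
ee_pos: [0.5484, 0.1704, 0.0621]
orientation: [[-0.092, 0.996, 0.0], [0.996, 0.092, 0.0], [0.0, 0.0, -1.0]]
ft_force: [0.2, -0.1, 1.9]
opening: 0.144
grasp_force: 38.9
clock: 21.85
ee_pos: [0.5454, 0.1701, 0.0691]
orientation: [[-0.092, 0.996, 0.0], [0.996, 0.092, 0.0], [0.0, 0.0, -1.0]]
ft_force: [4.0, 2.0, 4.9]
opening: 0.147
grasp_force: 39.7
{'clock': 21.85, 'q': [0.1555, 0.3877, -0.2197, 0.963, 0.0, 1.6343], 'ee_pos': [0.5454, 0.1701, 0.0691], 'ft_force': [3.9567, 1.9932, 4.9143], 'opening': 0.1473, 'grasp_force': 39.7029}
[[-0.0919  0.9958  0.0005]
 [ 0.9958  0.0919  0.0001]
 [ 0.0001  0.0005 -1.    ]]
```

```bash
python3 -m handwheel '0 0 0 0 0;0 0 0 0 0;0 0 -.038 0 0;0 0 -.038 0 0;0 0 -.038 0 0;-.05 .0075 0 0 0;-.05 .0075 0 0 0;-.05 .0075 0 0 0;-.05 .0075 0 0 0;-.05 .0075 0 0 0'
python3 - <<'E'
from h import *
from rig import cams
for i in range(4): cams.capture("top")
wcap("w4"); st()
im=np.load("pics/w4.npz")["im"].astype(float).mean(2)
print(im[123:136,337:358].astype(int))
im=np.load("pics/w4.npz")["im"]
a=im[100:150,300:390]; a=cv2.resize(a,(800,444),interpolation=cv2.INTER_CUBIC)[:,:,::-1]
cv2.imwrite("pics/c5.png",im[:,:,::-1])
cv2.imwrite("pics/c6.png",a)
E
```

```text
clock: 23.1
ee_pos: [0.6051, -0.077, 0.1825]
orientation: [[-0.092, 0.996, -0.002], [0.996, 0.092, 0.0], [0.0, -0.001, -1.0]]
ft_force: [-0.0, 0.7, 0.8]
opening: 1.002
grasp_force: 0.0
{'clock': 23.35, 'q': [-0.2615, 0.378, 0.0719, 1.2663, 0.0002, 1.2179], 'ee_pos': [0.6049, -0.0753, 0.1824], 'ft_force': [0.0252, 0.5407, -0.5407], 'opening': 0.9984, 'grasp_force': 0.0}
[[-0.0912  0.9958 -0.0016]
 [ 0.9958  0.0912  0.0006]
 [ 0.0008 -0.0015 -1.    ]]
[[160 159 159 156 153 154 155 155 155 153 153 154 154 157 158 158 157 157
  157 157 156]
 [157 158 158 155 153 154 155 155 154 154 153 153 154 156 158 158 157 157
  157 157 152]
 [131 141 153 156 155 154 155 155 155 154 153 153 153 156 158 158 157 156
  157 157 140]
 [ 90 117 145 156 156 155 156 155 155 154 153 154 154 156 158 158 157 157
  157 157 126]
 [ 81 111 136 146 148 149 150 150 153 153 152 150 152 154 156 156 156 156
  157 156 127]
 [ 81 101 111 114 115 115 117 117 139 145 137 123 124 126 129 130 130 130
  130 130 104]
 [ 81  81  81  84  83  84  85  85 123 135 118  80  87  88  89  89  90  91
   92  92  82]
 [ 80  80  81  82  81  82  81  81 111 126 117  72  80  80  78  75  77  76
   75  75  74]
 [ 79  86  94  98 105 117 109 108 110 114 109  88  89  91  90  94  97  87
   88  86  86]
 [ 80  91 104 110 120 147 141 132 117 107 105 101 101 102 103 108 112 102
  101 100 100]
 [ 86  97 108 114 127 160 156 138 118 107 106 107 108 110 110 110 110 110
  110 109 109]
 [119 122 125 126 133 160 157 131 116 113 109 110 111 110 110 110 109 110
  109 109 108]
 [159 158 158 155 152 160 159 147 140 135 125 125 124 114 111 111 110 110
  110 109 109]]
```

View pics/c5.png

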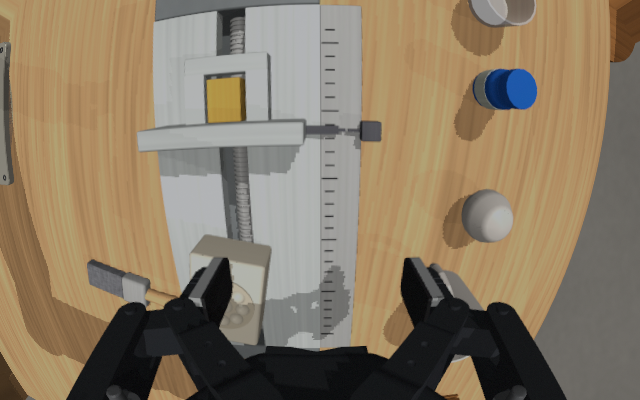

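The pointer (row 129.5) and mark (row 129.7) agree to about 0.15 mm. The bottom edge of the mould's +y face runs from about (203,236) to (271,248). I'll work out the mould's pose.

Run:
```python
from h import *
def ev(f,a,b):
    A=wpx(f,*a,.1);B=wpx(f,*b,.1);d=B-A;y=np.arctan2(d[1],d[0]);c=(A+B)/2;print(f,A,B,"len",np.linalg.norm(d),"yaw",y,"centre",c+.04*np.array([np.sin(y),-np.cos(y),0]),"facectr",c)
ev("w1",(236,219),(298,229)); ev("w4",(203,236),(271,248))
# line fit of dark-to-light edge
for f,(u0,u1,v0,v1) in {"w4":(208,268,225,262),"w1":(240,295,208,240)}.items():
    im=np.load(f"pics/{f}.npz")["im"].astype(int); print(f); print(im[v0:v1,[u0,(u0+u1)//2,u1]].mean(2).T.astype(int), im[v0:v1,[u0,u1]][:,:,2].T)
f=[wpx("w4",140,152,.145),wpx("w4",303,145,.145)];print("fence top front edge",f, np.arctan2(*(f[1]-f[0])[[1,0]]))
d=np.load("pics/top0.npz")["d"]; print(px("top",d,392,229))
```

```text
w1 [ 0.5135 -0.1091  0.1   ] [ 0.5721 -0.1136  0.1   ] len 0.05877718400479641 yaw -0.07655800984661641 centre [ 0.5398 -0.1512  0.1   ] facectr [ 0.5428 -0.1113  0.1   ]
w4 [ 0.5128 -0.1092  0.1   ] [ 0.5711 -0.1135  0.1   ] len 0.0584791531674381 yaw -0.07275892699739298 centre [ 0.539  -0.1512  0.1   ] facectr [ 0.542  -0.1113  0.1   ]
w4
[[178 177 177 178 178 177 177 177 178 146 122 115 115 116 116 116 116 117
  117 117 117 117 117 118 118 119 119 120 119 121 128 153 170 174 176 176
  176]
 [ 85  82  83  88  99  98  92  82  74  75  76  74  74  90  97 105 115 115
  116 117 116 116 116 116 116 117 117 118 118 118 118 118 119 119 120 121
  131]
 [177 177 177 177 177 177 177 177 177 177 177 177 177 178 178 177 177 177
  177 171 145 122 116 115 115 115 115 115 114 113 110 107 104 100  96  93
   91]] [[178 177 177 178 178 177 178 177 178 142 114 105 105 106 106 106 106 107
  107 107 107 107 108 108 108 109 109 110 109 111 118 141 160 167 171 173
  174]
 [177 177 177 177 177 176 176 176 177 177 177 177 177 178 177 177 177 176
  176 170 142 113 106 105 105 105 105 105 104 103 100  98  95  91  88  85
   83]]
w1
[[177 176 176 176 176 176 176 175 172 159 122 115 115 115 116 116 116 117
  117 117 119 118 119 119 119 138 160 174 175 176 176 176]
 [ 98  99 112 100  97 105 106  98  94 105 100  94  97 107 113 115 115 115
  116 116 117 117 118 118 118 118 118 119 120 126 144 168]
 [175 175 175 175 175 175 175 175 175 175 175 175 176 175 175 175 175 176
  169 125 116 114 115 115 115 116 114 114 113 113 117 117]] [[178 176 176 176 176 176 175 175 172 157 113 105 106 105 106 106 107 107
  107 107 109 108 109 109 109 126 150 166 169 173 174 174]
 [175 175 175 175 175 175 175 175 175 175 175 175 176 175 175 175 175 175
  168 117 107 105 106 105 106 106 104 104 103 104 108 108]]
fence top front edge [array([ 0.4848, -0.0325,  0.145 ]), array([ 0.5921, -0.0221,  0.145 ])] 0.09621347141985073
[ 0.5354 -0.1474  0.1398]
```

```bash
python3 -m handwheel '-.0231 -.0242 0 0 0;-.0231 -.0242 0 0 0;-.0232 -.0241 0 0 0;0 0 0 .083 0;0 0 0 .083 0;0 0 0 0 0;0 0 .0195 0 0;0 0 .0195 0 0;0 0 .0195 0 0;0 0 .0195 0 0' 25
python3 -m handwheel '0 0 0 0 0;0 0 0 0 40;0 0 0 0 60;0 0 0 0 80;0 0 0 0 100;0 0 0 0 120;0 0 0 0 140;0 0 0 0 140;0 0 0 0 140;0 0 0 0 140' 25
```

```text
clock: 24.6
ee_pos: [0.5396, -0.1501, 0.1044]
orientation: [[0.07, 0.998, -0.0], [0.998, -0.07, 0.0], [0.0, -0.0, -1.0]]
ft_force: [-0.4, -0.6, 0.0]
opening: 1.0
grasp_force: 0.0
clock: 25.85
ee_pos: [0.5397, -0.1512, 0.1057]
orientation: [[0.074, 0.997, 0.001], [0.997, -0.074, -0.0], [-0.0, 0.001, -1.0]]
ft_force: [-1.6, 1.1, 6.6]
opening: 0.672
grasp_force: 27.1
```

```bash
python3 -m handwheel '0 0 -.001 0 140;0 0 0 -.042 140;0 0 0 -.042 140;0 0 0 -.042 140;0 0 0 -.04 140;.003 0 0 0 140;.003 0 0 0 140;.003 0 0 0 140;.003 0 0 0 140;.003 0 0 0 140'
```

```text
clock: 27.1
ee_pos: [0.5382, -0.1359, 0.1059]
orientation: [[-0.092, 0.996, -0.0], [0.996, 0.092, 0.0], [0.0, -0.0, -1.0]]
ft_force: [-0.0, -0.7, -3.0]
opening: 0.675
grasp_force: 27.4
```

```bash
python3 -m handwheel '.006 0 .0004 0 140;.006 0 0 0 140;.007 0 0 0 140;.007 0 0 0 140;.007 0 0 0 140;.007 0 0 0 140;.007 0 0 0 140;.006 0 0 0 140;.003 0 0 0 140;.003 0 0 0 140'
```

```text
clock: 28.35
ee_pos: [0.533, -0.0774, 0.1057]
orientation: [[-0.092, 0.996, 0.0], [0.996, 0.092, -0.0], [-0.0, 0.0, -1.0]]
ft_force: [-0.2, -3.2, 0.9]
opening: 0.676
grasp_force: 27.8
```

Run:
```python
from h import *
s=st()
a=np.array([-.092,.996]); print(np.array(s["ee_pos"])[:2]@a, np.array([.5385,-.0273])@a)
from rig import cams
f=[]
for i in range(6): cams.capture("top"); f.append(np.array(status.state()["ft_force"]))
print(np.array(f))
```

```text
{'clock': 28.35, 'q': [-0.3, 0.3069, -0.2418, 1.0218, -0.0002, 1.1787], 'ee_pos': [0.533, -0.0774, 0.1057], 'ft_force': [-0.1629, -3.2187, 0.875], 'opening': 0.6761, 'grasp_force': 27.7833}
[[-0.0919  0.9958  0.0002]
 [ 0.9958  0.0919 -0.0003]
 [-0.0003  0.0002 -1.    ]]
-0.12616041399640204 -0.0767328
[[-0.0536 -0.3328  0.0993]
 [ 0.7367  1.2872  1.255 ]
 [ 1.1912  0.1961  1.7598]
 [ 0.3161  1.9729  2.6642]
 [ 0.1267  2.8004  2.6847]
 [ 0.5331  3.5542  2.8541]]
```

```bash
python3 -m handwheel '.001 0 0 0 140;.001 0 0 0 140;.001 0 0 0 140;.001 0 0 0 140;.001 0 0 0 140;.001 0 0 0 140;.0005 0 0 0 140;.0005 0 0 0 140;.0005 0 0 0 140;.0005 0 0 0 140'
```

```text
clock: 29.9
ee_pos: [0.5325, -0.0721, 0.1058]
orientation: [[-0.091, 0.996, 0.0], [0.996, 0.091, -0.005], [-0.005, -0.0, -1.0]]
ft_force: [0.5, -19.3, 1.3]
opening: 0.674
grasp_force: 27.5
```

```bash
python3 -m handwheel '-.0007 0 0 0 140;0 0 0 0 140;0 0 0 0 140;0 0 0 0 140;0 0 0 0 140;0 0 0 0 140;0 0 0 0 140;0 0 0 0 140;0 0 0 0 140;0 0 0 0 140'
```

```text
clock: 31.15
ee_pos: [0.5325, -0.0721, 0.1057]
orientation: [[-0.091, 0.996, 0.0], [0.996, 0.091, -0.004], [-0.004, -0.0, -1.0]]
ft_force: [0.4, -13.5, 2.0]
opening: 0.676
grasp_force: 27.7
```

```bash
python3 -m handwheel '.0002 0 0 0 140;0 0 0 0 140;0 0 0 0 140;0 0 0 0 140;0 0 0 0 140;0 0 0 0 140;0 0 0 0 140;0 0 0 0 140;0 0 0 0 140;0 0 0 0 140'
python3 - <<'E'
from h import *
from rig import cams
f=[]
for i in range(4): cams.capture("top"); f.append(np.array(status.state()["ft_force"]))
print(np.array(f))
wcap("w5");s=st()
im=np.load("pics/w5.npz")["im"]; cv2.imwrite("pics/c7.png",cv2.resize(im[60:330,150:450],None,fx=2.2,fy=2.2,interpolation=cv2.INTER_CUBIC)[:,:,::-1])
E
```

```text
clock: 32.4
ee_pos: [0.5325, -0.0721, 0.1058]
orientation: [[-0.091, 0.996, 0.0], [0.996, 0.091, -0.004], [-0.004, -0.0, -1.0]]
ft_force: [0.0, -15.3, 2.5]
opening: 0.676
grasp_force: 27.6
[[ -0.1695 -14.9709   1.0567]
 [  1.1213 -14.9682   1.9684]
 [  0.1464 -14.6419   1.4763]
 [ -0.7925 -14.693    2.0604]]
{'clock': 32.65, 'q': [-0.2886, 0.3045, -0.2452, 1.0196, -0.0039, 1.1911], 'ee_pos': [0.5325, -0.0721, 0.1058], 'ft_force': [-0.1413, -15.112, 1.5218], 'opening': 0.6774, 'grasp_force': 27.6233}
[[-0.091   0.9959  0.0003]
 [ 0.9958  0.091  -0.0042]
 [-0.0042 -0.0001 -1.    ]]
```

```bash
python3 -m handwheel '-.0005 0 0 0 140;-.0005 0 0 0 140;-.0005 0 0 0 140;0 0 0 0 140;0 0 0 0 120;0 0 0 0 100;0 0 0 0 70;0 0 0 0 30;0 0 0 0 0;0 0 0 0 0'
python3 -m handwheel '0 0 -.015 0 0;0 0 -.02 0 0;0 0 -.02 0 0;0 0 -.0225 0 0;0 .025 0 0 0;0 .025 0 0 0;0 .02 0 0 0;0 0 0 0 0;0 0 0 0 0;0 0 0 0 0'
python3 - <<'E'
from h import *
wcap("w6");s=st()
im=np.load("pics/w6.npz")["im"]; cv2.imwrite("pics/c8.png",cv2.resize(im[90:290,180:400],None,fx=3,fy=3,interpolation=cv2.INTER_CUBIC)[:,:,::-1])
E
```

```text
clock: 33.9
ee_pos: [0.5322, -0.0713, 0.1055]
orientation: [[-0.092, 0.996, -0.0], [0.996, 0.092, 0.0], [0.0, -0.0, -1.0]]
ft_force: [-0.5, 0.3, 0.3]
opening: 1.001
grasp_force: 0.0
clock: 35.15
ee_pos: [0.6014, -0.0651, 0.1836]
orientation: [[-0.092, 0.996, 0.0], [0.996, 0.092, -0.0], [-0.0, 0.0, -1.0]]
ft_force: [0.0, 0.2, -0.2]
opening: 0.995
grasp_force: 0.0
{'clock': 35.2, 'q': [-0.2465, 0.3685, 0.06, 1.262, -0.0, 1.2325], 'ee_pos': [0.6015, -0.0651, 0.1835], 'ft_force': [0.6805, 0.8992, -0.5802], 'opening': 0.9999, 'grasp_force': 0.0}
[[-0.0916  0.9958  0.0003]
 [ 0.9958  0.0916 -0.0001]
 [-0.0001  0.0003 -1.    ]]
```

View pics/c8.png

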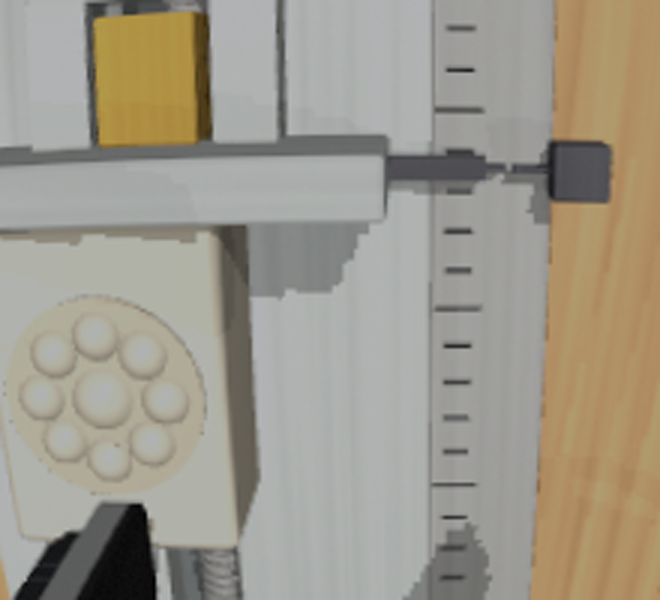

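The pointer tip at (503,168) lines up with the mark. The mould is flush against the fence, its top edge at row 230 parallel to the fence, and the hand is clear.

```bash
python3 -c "
from rig import job_done
print(job_done())"
```

```text
the job is handed in; nothing more can be done
None
```

The job is handed in at about 35 s: I wound the fence about 10 mm past the mark and brought it forward to rest within about 0.2 mm of it with the play taken out. I then slid the mould flush against the fence and leaned it there at about 15 N for over a second (about 12 N over the roughly 3 N it took to slide); the push peaked near 19 N on contact, and afterwards the fence was still on the mark.

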